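# Mesh the eggshell cup with the press-to-run mill and keep it pressed

### The arm

A 6-joint arm with a two-finger parallel gripper is mounted at the origin on the work surface. World frame = base frame: x ahead of the robot, y to its left, z up, the work surface at z = 0. Lengths are in m, angles in rad, forces in N, time in s.
With the tool pointing down it reaches from about 0.325 to 0.875 m from the base axis. Payload 4.4 kg.
Tool frame: the origin (TCP) lies between the finger pads; the fingertips stand 11 mm ahead of it and the grasp point (between the pads) lies 8 mm behind it; z points along the fingers, y is the line along which they close (so a half turn about z gives the same grasp; the last joint's range is limited). The gripper opens to 85 mm and grips with 20 to 120 N. Pads are 22 mm wide; open, the fingers measure 114 mm over their backs; the gripper's body (76 mm by 85 mm) begins 54 mm behind the grasp point. The pads swing forward as they close: fully open they stand 13 mm farther back than shut.
Start: joints at [-1.27, 0.207, 1.542, -0, 1.393, -0.15], TCP at [0.251, -0.517, 0.242] pointing down, gripper open.
Joint ranges: [-2.73, 2.73], [-0.86, 2.22], [0.23, 2.46], [-1.11, 4.25], [0.08, 2.63], [-2.82, 2.82]. Speed limits (rad/s): [2.79, 2.79, 3.14, 3.14, 3.14, 3.14].

### API

Orientations are given as a unit quaternion [x, y, z, w].
In Python, from cell import r gives the robot as it stands.
- The arm moves only by the tool step_arm, never from a script. Its argument "rows" is text: rows parted by semicolons, each of 5 numbers parted by spaces: the shift along the world's x, y, z in m, then the turn about the world's z in degrees, then the opening, from 0 (shut) to 1 (fully open). A call has 1 to 20 rows; each row is the pose to reach, as a shift and turn from the pose commanded when the call began; what a row does not reach only later rows make up. A row lasts 1/10 s, in which the tool goes at most 50 mm and 8.59 degrees, less where a joint would pass 70% of its speed; a pose out of reach is approached as far as the arm can. A call with a gripper value outside its range is refused whole. The fingers move at their own pace and stop on an object; the grip force is fixed at half the most. Time passes only in rows, so rows that repeat a pose let the fingers close. It gives the time, the measured TCP pose, the force, the opening and the grip force at its end, in the units of the state.
- r.get_obs(): the state, without advancing time (a new reading comes with each control period).
- r.get_image(name): name is "side" or "top"; returns the picture (420x560x3 uint8, red, green, blue); there is no depth.
- r.camera_params(name): a dict with "fovy" (degrees; the focal length in pixels is half the picture's height over the tangent of half this angle, whatever the lens; pixels are square), "cx", "cy" (the principal point, pixels), "R" (3x3) and "t" (3): a world point X has camera coordinates R X + t. Camera axes: x right, y down, z forward; pixel columns grow to the right and rows downward; lengths in m; the calibration is good to about 2 mm. A picture is of the moment at which its call begins. camera_params takes no time and is no camera call.
- r.finish_job(): hands the job in; it is judged then, once.
The state is a dict: "time_s": time; "qpos": joint angles; "joint_velocities": joint speeds; "tau": joint torques, N m; "tool_pos": TCP position; "tcp_rot": TCP orientation; "force": force on the tool from outside, world axes, zero at the start; "wrist_torque": the same for the moment, N m; "gripper_width": finger opening in m; "finger_force": force on a finger pad.
Only numpy, scipy, OpenCV 4.12 (cv2) and the standard library are available. Lean on these libraries where they do the work, as an engineer would, in place of code of your own. Each camera call takes 0.05 s, during which the arm holds its last target. There are 200 camera calls.

### The job

Two cups of eggshells are filled for the cordless press-to-run mill: take the cup that stands on the round cork mat, and leave the one in the aluminium seed tray waiting there. Set the cup upright into the mill's collar, turn it until its four lugs slip into the four slots, slide it fully home against the spring without brute force, and keep it pressed down so that the mill goes on running. Finish while still holding the cup pressed home, with everything else on the table left where it stands.

Things in the scene. Friction and masses are not known exactly. Their poses are not given: they have to be found in the camera images.
- cup_green_center (a point): Green cup, centre: on its axis, 48 mm above its underside; z up the axis. 96 mm high, 0.2 to 0.3 kg, upright. Green plastic blade holder below: round foot of 69 mm diameter, 0 to 22 mm above the underside, bottom 3 mm chamfered to 63 mm diameter. Above it the plain clear round cup, 58 mm diameter, 22 to 92 mm above the underside: grip it there; it bears 60 N. The two cups differ only in colour.
- cup_blue_center (a point): Blue cup, centre: on its axis, 48 mm above its underside; z up the axis. 96 mm high, 0.2 to 0.3 kg, upright. Blue plastic blade holder below: round foot of 69 mm diameter, 0 to 22 mm above the underside, bottom 3 mm chamfered to 63 mm diameter. Above it the plain clear round cup, 58 mm diameter, 22 to 92 mm above the underside: grip it there; it bears 60 N. The two cups differ only in colour.
- cup_green: Green cup, origin at the centre of its underside, axes as its centre point. Four round lugs stick out of the blade holder along +x, -x, +y and -y: 10 mm diameter, out to 39.5 mm from the axis, 5 to 15 mm above the underside. It fits the mill at any quarter turn. At the start one cup stands on the cork mat, the other in the seed tray: which one varies, as does the turn about the vertical.
- cup_blue: Blue cup, origin at the centre of its underside, axes as its centre point. Four round lugs stick out of the blade holder along +x, -x, +y and -y: 10 mm diameter, out to 39.5 mm from the axis, 5 to 15 mm above the underside. It fits the mill at any quarter turn. At the start one cup stands on the cork mat, the other in the seed tray: which one varies, as does the turn about the vertical.
- mill: sage-green cordless press-to-run mill, fast on the table, place and turn vary; origin at the centre of its underside, z up. Round motor base 116 mm wide, 120 mm high, black collar (100 mm outside) around a round well open at the top. An upright cup whose lugs miss the slots rests on the lands, its underside 5 mm below their top.
- mill_mouth (a point): centre of the mill's well, level with the top of its four pale lands, 118 mm above the table, z up. The lands form a 72 mm bore, 20 mm deep, cut by four slots along +x, -x, +y and -y: 14 mm wide, out to 41 mm from the axis, white mark on the rim at each. Cup underside is 15 mm below this point when the lugs meet the sprung plungers, 20 mm below when fully home (cup centre 28 mm above).
- interlock (a joint): the mill's sprung interlock: four small orange plungers at the foot of the slots that move down together; 0 = up (mill off), 0.005 m = cup fully home. The spring pushes up with 5 N when up and 9 N when fully down, more than the cup's weight, so the cup must be kept pressed; above 0.0033 m the mill runs
- mat_top (a point): round cork mat, 120 mm diameter, 4 mm thick, fast on the table; this point is the centre of its top. It lies either to the left or to the right of the mill
- tray_floor (a point): aluminium seed tray, 230 x 160 mm, walls 32 mm high, fast on the table on the other side of the mill from the mat; this point is the centre of its floor, 4 mm above the table
- pot1: terracotta pot with a seedling, 96 mm wide at the rim, 84 mm high (seedling up to 135 mm); leave it where it is. Its origin is at its underside
- pot2: empty terracotta pot, 96 mm wide at the rim, 84 mm high; leave it where it is. Its origin is at its underside
- pot3: terracotta pot with a seedling, 96 mm wide at the rim, 84 mm high (seedling up to 135 mm); leave it where it is. Its origin is at its underside
- mister: pale blue plastic plant mister with a white head and press trigger, 86 mm wide, 190 mm high; leave it where it is. Its origin is at its underside
- trowel: stainless trowel with a wooden grip, 320 mm long, lying flat; leave it where it is. Its origin is at its underside
- cloche: clear glass cloche with a knob on top, 140 mm wide, 210 mm high; leave it where it is. Its origin is at its underside
Things that resemble listed ones, but are neither listed nor needed, are in the scene too. Leave any purple look-alike of the cup_green alone. Leave any yellow look-alike of the cup_blue alone.

How it is judged:
On the way, in this order (a step that is already met when the one before it is completed fails the run):
1. the cup from the cork mat is lifted clear, held in the fingers, while the other cup stays in the seed tray (((height (world z) of cup_green_center above 0.11 m and contact force between the fingers and cup_green above 1 N and horizontal distance between cup_blue_center and tray_floor below 0.06 m) or (height (world z) of cup_blue_center above 0.11 m and contact force between the fingers and cup_blue above 1 N and horizontal distance between cup_green_center and tray_floor below 0.06 m))), for 0.2 s.
2. that cup's lugs are meshed in the slots of the mill's collar, the cup upright and centred (((z of cup_green_center in the frame of mill_mouth below 0.037 m and horizontal distance between cup_green_center and mill_mouth below 0.006 m and angle between cup_green_center's own z axis and vertical below 0.1 rad and horizontal distance between cup_blue_center and tray_floor below 0.06 m) or (z of cup_blue_center in the frame of mill_mouth below 0.037 m and horizontal distance between cup_blue_center and mill_mouth below 0.006 m and angle between cup_blue_center's own z axis and vertical below 0.1 rad and horizontal distance between cup_green_center and tray_floor below 0.06 m))), for 0.2 s.
At the end, for the whole second after the job is handed in: The mat's cup is upright (0.08 rad), centred (6 mm) and within 3 mm of fully home in the mill, pressing on it with over 4 N, interlock down over 3.3 mm; fingers on the cup with over 3 N; the other cup is within 60 mm (level) of the seed tray's centre (((z of cup_green_center in the frame of mill_mouth below 0.031 m and horizontal distance between cup_green_center and mill_mouth below 0.006 m and angle between cup_green_center's own z axis and vertical below 0.08 rad and contact force between cup_green and mill above 4 N and contact force between the fingers and cup_green above 3 N and value of joint interlock above 0.0033 m and horizontal distance between cup_blue_center and tray_floor below 0.06 m) or (z of cup_blue_center in the frame of mill_mouth below 0.031 m and horizontal distance between cup_blue_center and mill_mouth below 0.006 m and angle between cup_blue_center's own z axis and vertical below 0.08 rad and contact force between cup_blue and mill above 4 N and contact force between the fingers and cup_blue above 3 N and value of joint interlock above 0.0033 m and horizontal distance between cup_green_center and tray_floor below 0.06 m))); the arm keeps its last pose, push and grip.
It fails at once if the cup waiting in the seed tray is shifted by more than 25 mm (both cups shifted) (distance of each of cup_green_center, cup_blue_center from where it was at the start of the episode above 0.025 m).
It fails at once if the cup is forced into the mill with more than 80 N (contact force between any of cup_green, cup_blue and mill above 80 N).
It fails at once if a pot, the mister, the trowel or the cloche is shifted by more than 30 mm or tipped (distance of any of pot1, pot2, pot3, mister, trowel, cloche from where it was at the start of the episode above 0.03 m or angle between any of pot1, pot2, pot3, mister, trowel, cloche's own z axis and vertical above 0.35 rad).
It also fails if it takes over 45 s, if anything falls off the work surface, if the arm or the gripper's body presses on something with over 40 N, if the wrist force passes 120 N, or if a joint passes its speed limit or range.

## Working session

There is one attempt and no reset: what is moved stays moved. The work goes in short steps, Python scripts to look and compute and a tool call to move; the robot and the scene stay as the last step left them, time stands still between calls to the robot, and variables do not carry over. Pictures are saved under pics/ and viewed, at most 10 in all, crops included, and the job is handed in when it is done.

Besides the shell and the picture viewer there is one more tool, called after "Emit:" as name(argument=value, ...) on one line, values as JSON. step_arm: Moves the arm, as the interface text tells. Its arguments: {"type":"object","properties":{"rows":{"type":"string"}},"required":["rows"]}

```bash
mkdir -p pics; cat > h.py <<'E'
import numpy as np, cv2
from cell import r
def cam(n):
    p=r.camera_params(n); f=210/np.tan(np.radians(p["fovy"])/2)
    return f,p["cx"],p["cy"],np.array(p["R"]),np.array(p["t"])
def ray(n,u,v):
    f,cx,cy,R,t=cam(n); d=R.T@np.array([(u-cx)/f,(v-cy)/f,1]); return -R.T@t,d/np.linalg.norm(d)
def onz(n,u,v,z):
    o,d=ray(n,u,v); return o+d*(z-o[2])/d[2]
def proj(n,X):
    f,cx,cy,R,t=cam(n); c=R@np.array(X)+t; return np.array([f*c[0]/c[2]+cx,f*c[1]/c[2]+cy])
def tri(n1,p1,n2,p2):
    (a,d),(b,e)=ray(n1,*p1),ray(n2,*p2)
    s=np.linalg.lstsq(np.c_[d,-e],b-a,rcond=None)[0]; P,Q=a+d*s[0],b+e*s[1]
    return (P+Q)/2,np.linalg.norm(P-Q)
def grab(n,f):
    im=r.get_image(n)[:,:,::-1].copy(); cv2.imwrite("pics/"+f,im); return im
E
python3 - <<'E'
from h import *
for n in("side","top"):
    grab(n,n+"0.png"); f,cx,cy,R,t=cam(n); print(n,f,cx,cy,-R.T@t,R[2])
print(r.get_obs())
E
```

```text
side 529.6085203383392 286.18711478308035 208.395610725785 [-0.28711084 -1.20571743  0.88957455] [ 0.52495268  0.69655426 -0.48911844]
top 405.9784360214005 275.8539029699167 213.99631663330763 [ 0.39307516 -0.09753291  1.14449764] [ 0.16494219 -0.009038   -0.98626182]
{'time_s': 0.1, 'qpos': array([-1.26950585e+00,  2.07342393e-01,  1.54284153e+00, -4.42665675e-05,
        1.39352320e+00, -1.50507768e-01]), 'joint_velocities': array([ 0.00184388, -0.00031668, -0.00432661,  0.00147478,  0.00060218,
        0.00096428]), 'tau': array([ 3.26604213e-04, -3.84091079e+01, -2.92548269e+01, -1.04662120e-04,
        4.86388002e-03,  2.64045929e-05]), 'tool_pos': array([ 0.25080488, -0.51666065,  0.24122311]), 'tcp_rot': array([ 9.74591689e-01,  2.23986432e-01, -1.01351214e-04, -1.05259012e-03]), 'force': array([-0.03480761, -0.36806481,  0.63724519]), 'wrist_torque': array([-0.01410585, -0.01311237,  0.01868985]), 'finger_force': 0.0, 'gripper_width': 0.08540952402074249}
```

View pics/top0.png

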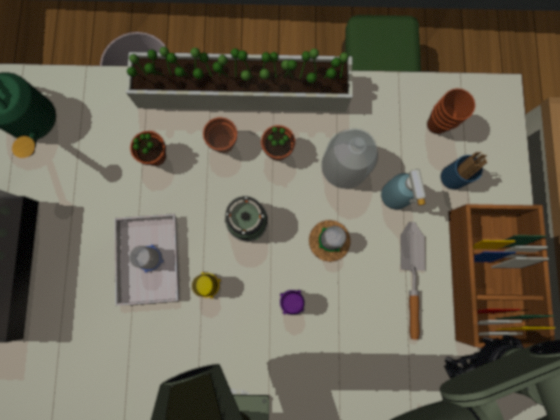

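View pics/side0.png

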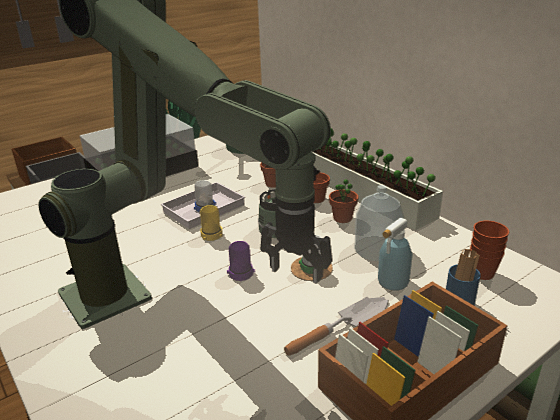

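Top view: candidates are a green cup on the cork mat (333,238), a blue cup in the tray (147,258), and the purple (292,302) and yellow (205,285) look-alikes. The green cup stands on the round cork mat, so it is the one meant. The mill is at (246,217). In the side view the gripper hides the cup. I'll confirm in a crop.

```bash
python3 - <<'E'
from h import *
im=cv2.imread("pics/top0.png")
c=cv2.resize(im[180:280,210:370],None,fx=5,fy=5,interpolation=cv2.INTER_CUBIC); c=cv2.convertScaleAbs(c,alpha=1.6); cv2.imwrite("pics/crop0.png",c)
hsv=cv2.cvtColor(im,cv2.COLOR_BGR2HSV)
m=cv2.inRange(hsv,(8,80,60),(22,255,255)); m[:200]=0;m[270:]=0;m[:,:300]=0;m[:,360:]=0
p=cv2.findNonZero(m); print("mat",cv2.minEnclosingCircle(p)); (u,v),rad=cv2.minEnclosingCircle(p)
print(onz("top",u,v,.004),rad*1.12/406)
for n,u,v,z in(("cup top",333,237,.1),("cup",333,240,.05),("mill",246,216,.12),("tray cup",147,258,.1),("purple",292,302,.09),("yellow",205,285,.09)): print(n,onz("top",u,v,z))
E
```

```text
mat ((329.4245300292969, 240.42453002929688), 20.89837074279785)
[ 0.51069393 -0.26025347  0.004     ] 0.057650677911166494
cup top [ 0.50983144 -0.25588954  0.1       ]
cup [ 0.50725605 -0.26339905  0.05      ]
mill [ 0.55796719 -0.03074405  0.12      ]
tray cup [0.44845708 0.2201658  0.1       ]
purple [ 0.34326043 -0.15154573  0.09      ]
yellow [0.3826294  0.07106222 0.09      ]
```

View pics/crop0.png

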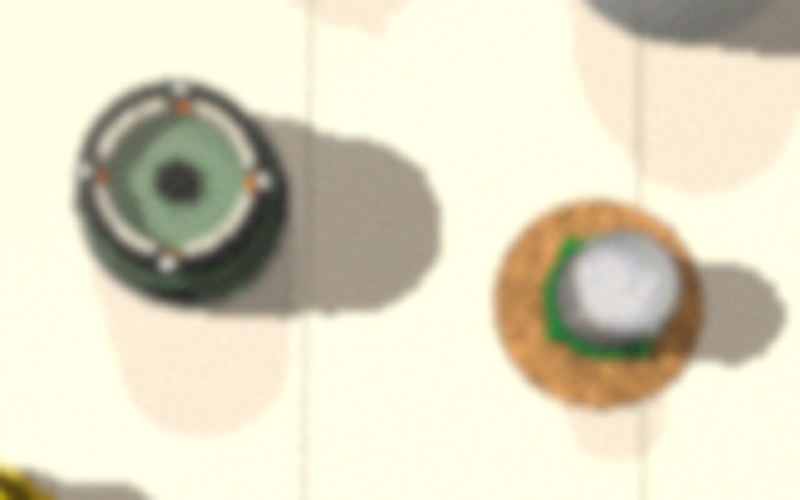

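The crop confirms the green cup on the cork mat, with lug corners at about (570,245), (555,342) and (645,350). The mill's four white marks are at (181,88), (264,180), (166,264) and (88,171). I'll raise the arm out of the side view, then measure from both views.

Emit:
step_arm(rows="0.03 0 0.04 0 1;0.06 0 0.08 0 1;0.09 0 0.12 0 1;0.12 0 0.16 0 1;0.12 0 0.16 0 1;0.12 0 0.16 0 1")

```text
time_s: 0.7
tool_pos: [0.3718, -0.5173, 0.403]
tcp_rot: [0.974, 0.225, 0.0, 0.001]
force: [-0.5, 0.9, -0.9]
gripper_width: 0.0855
finger_force: 0.0
```

```bash
python3 - <<'E'
from h import *
a=grab("side","side1.png"); b=grab("top","top1.png")
q=proj("side",[.51,-.26,.05]); w=proj("side",[.557,-.03,.12]); print(q,w)
u0,v0=int(q[0])-50,int(q[1])-60
print("crop origin",u0,v0,int(w[0])-50,int(w[1])-60)
cv=lambda im,u,v:cv2.convertScaleAbs(cv2.resize(im[v:v+110,u:u+100],None,fx=4,fy=4,interpolation=cv2.INTER_CUBIC),alpha=1.5)
cv2.imwrite("pics/side1c.png",np.hstack([cv(a,u0,v0),cv(a,int(w[0])-50,int(w[1])-60)]))
# lugs/foot green in top
hsv=cv2.cvtColor(b,cv2.COLOR_BGR2HSV)
for name,im in(("top",b),("side",a)):
    h=cv2.cvtColor(im,cv2.COLOR_BGR2HSV); c=proj(name,[.51,-.26,.03]).astype(int)
    m=cv2.inRange(h,(45,110,25),(85,255,255)); k=np.zeros_like(m); cv2.circle(k,tuple(int(x) for x in c),30,255,-1); m&=k
    print(name,c,m.sum()//255,cv2.boundingRect(cv2.findNonZero(m)))
    if name=="top":
        for v in range(c[1]-20,c[1]+20): 
            s="".join('#' if x else '.' for x in m[v,c[0]-22:c[0]+24])
            if '#' in s: print(v,c[0]-22,s)
# mill marks: white spots
mk=np.array([(181,88),(264,180),(166,264),(88,171)])/5+[210,180]-.4
P=np.array([onz("top",u,v,.120) for u,v in mk]); print(P, P.mean(0), np.linalg.norm(P-P.mean(0),axis=1))
d=P-P.mean(0); print(np.degrees(np.arctan2(d[:,1],d[:,0])))
print(onz("top",628/5+210-.4,280/5+180-.4,.1))
E
```

```text
[311.29807653 253.43103512] [275.0666685  196.86944784]
crop origin 261 193 225 136
top [330 239] 53 (319, 228, 20, 23)
228 308 ...............###............................
229 308 ...............##.............................
230 308 ..............##..............................
231 308 ..............#...............................
235 308 ............#.................................
237 308 ...........#..................................
238 308 ...........#..................................
239 308 ...........#..................................
240 308 ...........##.................................
241 308 ...........##.................................
242 308 ...........##.................................
243 308 ............##................................
244 308 ............##................................
245 308 ............##................................
246 308 ............###...............................
247 308 ............#####.............................
248 308 ...............###............................
249 308 .................###.........##...............
250 308 ..................#############...............
side [311 259] 4 (299, 259, 3, 3)
[[ 0.60696981 -0.02892354  0.12      ]
 [ 0.55969004 -0.07259587  0.12      ]
 [ 0.51569751 -0.02375602  0.12      ]
 [ 0.56287247  0.01740243  0.12      ]] [ 0.56130746 -0.02696825  0.12      ] [0.04570419 0.04565628 0.04572292 0.04439827]
[ -2.45194328 -92.03018012 175.97140435  87.97993696]
[ 0.51356445 -0.26162836  0.1       ]
```

View pics/side1c.png

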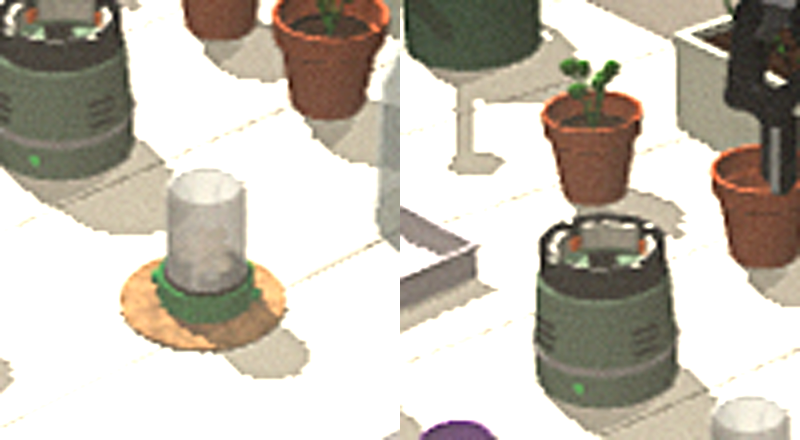

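Side crop: green cup with its top rim centre at crop (205,187) and lugs sticking out at (156,275) and (259,292). The mill rim's centre is at about (602,245) on the page.

```bash
python3 - <<'E'
from h import *
s=lambda x,y,o:(x/4+o[0]-.4,y/4+o[1]-.4)
X,e=tri("top",(335.2,235.6),"side",s(205,187,(261,193))); print("cup top",X,e)
print("mill rim",tri("top",proj("top",[.5613,-.027,.12]),"side",s(202,246,(225,136))))
# foot check
c=np.array([X[0],X[1]])
for u,v in((323.5,228.5),(320.5,247.2),(338,250)):
    p=onz("top",u,v,.016)[:2]-c; print("top lug",np.hypot(*p),np.degrees(np.arctan2(p[1],p[0])))
for q in((156,275),(259,292)):
    p=onz("side",*s(*q,(261,193)),.014)[:2]-c; print("side lug",np.hypot(*p),np.degrees(np.arctan2(p[1],p[0])))
for a in range(0,90,10):
    print(a,[tuple((((proj("side",[*(c+.038*np.array([np.cos(t),np.sin(t)])),.014])-[261,193]+.4)*4).round().astype(int))) for t in np.radians(a+90*np.arange(4))])
b=cv2.imread("pics/top1.png"); c2=cv2.convertScaleAbs(cv2.resize(b[215:260,305:355],None,fx=12,fy=12,interpolation=cv2.INTER_CUBIC),alpha=1.6)
cv2.imwrite("pics/top1c.png",c2)
o=r.get_obs(); print(o["tool_pos"]); 
from scipy.spatial.transform import Rotation as Ro
print(Ro.from_quat(o["tcp_rot"]).as_matrix().round(3))
E
```

```text
cup top [ 0.51269407 -0.26128997  0.09680531] 0.0029449237002701183
mill rim (array([ 0.56102982, -0.02622511,  0.11643478]), np.float64(0.0020018525569376515))
top lug 0.03564454428527545 32.49985438031065
top lug 0.0357719537932717 129.08125105450253
top lug 0.03625532362215323 -144.69711040842833
side lug 0.038164878645919456 122.07167979248541
side lug 0.03777482207403251 -52.85445027571394
0 [(np.int64(247), np.int64(265)), (np.int64(173), np.int64(261)), (np.int64(165), np.int64(305)), (np.int64(242), np.int64(309))]
10 [(np.int64(241), np.int64(262)), (np.int64(166), np.int64(265)), (np.int64(172), np.int64(309)), (np.int64(249), np.int64(305))]
20 [(np.int64(233), np.int64(259)), (np.int64(161), np.int64(269)), (np.int64(180), np.int64(312)), (np.int64(254), np.int64(301))]
30 [(np.int64(225), np.int64(256)), (np.int64(157), np.int64(274)), (np.int64(188), np.int64(314)), (np.int64(258), np.int64(296))]
40 [(np.int64(216), np.int64(255)), (np.int64(154), np.int64(279)), (np.int64(197), np.int64(316)), (np.int64(260), np.int64(291))]
50 [(np.int64(207), np.int64(254)), (np.int64(153), np.int64(285)), (np.int64(207), np.int64(317)), (np.int64(260), np.int64(285))]
60 [(np.int64(198), np.int64(255)), (np.int64(154), np.int64(290)), (np.int64(216), np.int64(316)), (np.int64(259), np.int64(280))]
70 [(np.int64(189), np.int64(256)), (np.int64(156), np.int64(295)), (np.int64(226), np.int64(315)), (np.int64(257), np.int64(275))]
80 [(np.int64(180), np.int64(258)), (np.int64(160), np.int64(300)), (np.int64(234), np.int64(312)), (np.int64(253), np.int64(270))]
[ 0.37026821 -0.51674464  0.39993233]
[[ 0.9    0.436 -0.002]
 [ 0.436 -0.9    0.003]
 [-0.    -0.004 -1.   ]]
```

View pics/top1c.png

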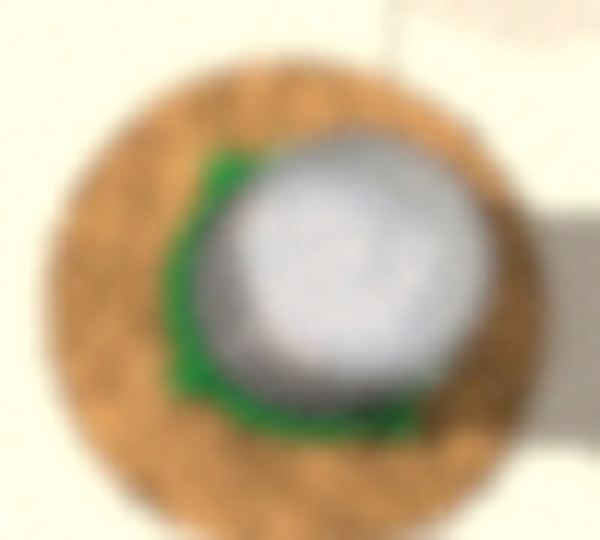

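Lugs are at 34.5° (mod 90) and the mill slots at about -2.6°, so the turn needed is about -37°. The cup is at (0.512,-0.261). I'll approach and stop just above to verify.

Emit:
step_arm(rows="0.024 0.043 -0.02 0 1;0.048 0.086 -0.04 0 1;0.072 0.129 -0.06 0 1;0.096 0.172 -0.08 0 1;0.120 0.215 -0.10 0 1;0.141 0.256 -0.14 0 1;0.141 0.256 -0.18 0 1;0.141 0.256 -0.22 0 1;0.141 0.256 -0.22 0 1;0.141 0.256 -0.22 0 1")

```text
time_s: 1.8
tool_pos: [0.5102, -0.261, 0.1806]
tcp_rot: [0.975, 0.223, -0.002, -0.002]
force: [0.2, -0.5, 0.9]
gripper_width: 0.0857
finger_force: 0.0
```

```bash
python3 - <<'E'
from h import *
print(r.get_obs()["tool_pos"])
print("lug mid",onz("top",331.3,238.7,.014))
P=[onz("top",u,v,.014)[:2] for u,v in((323.7,227.2),(338.9,250.2),(319.4,247.2))]
d=P[0]-P[1];m=(P[0]+P[1])/2;e=P[2]-m;print(np.degrees(np.arctan2(d[1],d[0])),np.degrees(np.arctan2(e[1],e[0]))-90,np.hypot(*d)/2,np.hypot(*e))
a=grab("side","side2.png"); cv2.imwrite("pics/side2c.png",cv2.convertScaleAbs(cv2.resize(a[130:300,240:400],None,fx=3.5,fy=3.5,interpolation=cv2.INTER_CUBIC),alpha=1.4))
E
```

```text
[ 0.51017276 -0.26099788  0.18063836]
lug mid [ 0.51458835 -0.26411985  0.014     ]
33.35052749108051 36.275432949800404 0.038289812340930575 0.04134825392612169
```

View pics/side2c.png

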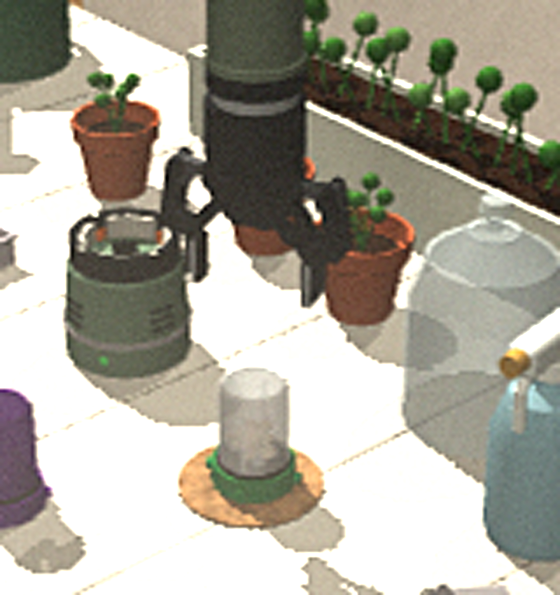

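The gripper is centred above the cup with clear room on both sides. Descend and close.

Emit:
step_arm(rows="0.003 -0.0015 -0.03 0 1;0.003 -0.0015 -0.06 0 1;0.003 -0.0015 -0.09 0 1;0.003 -0.0015 -0.11 0 1;0.003 -0.0015 -0.12 0 1;0.003 -0.0015 -0.12 0 1;0.003 -0.0015 -0.12 0 0;0.003 -0.0015 -0.12 0 0;0.003 -0.0015 -0.12 0 0;0.003 -0.0015 -0.12 0 0;0.003 -0.0015 -0.12 0 0;0.003 -0.0015 -0.12 0 0;0.003 -0.0015 -0.12 0 0;0.003 -0.0015 -0.12 0 0")

```text
time_s: 3.25
tool_pos: [0.5162, -0.2633, 0.0647]
tcp_rot: [0.975, 0.224, 0.001, 0.001]
force: [-2.6, 2.2, 7.3]
gripper_width: 0.0571
finger_force: 64.1
```

Gripped at 57 mm. Lift, carry to above the mill and turn -37°.

Emit:
step_arm(rows="0 0 0.02 0 0;0 0 0.05 0 0;0 0 0.09 0 0;0 0 0.13 0 0;0 0 0.16 0 0;0 0 0.18 0 0;0.005 0.03 0.18 -5 0;0.012 0.06 0.18 -10 0;0.019 0.09 0.18 -15 0;0.026 0.12 0.18 -20 0;0.032 0.15 0.18 -25 0;0.038 0.18 0.18 -30 0;0.043 0.21 0.18 -34 0;0.045 0.225 0.18 -36 0;0.046 0.235 0.17 -37 0;0.046 0.235 0.15 -37 0;0.046 0.235 0.135 -37 0;0.046 0.235 0.135 -37 0;0.046 0.235 0.135 -37 0")

```text
time_s: 5.15
tool_pos: [0.5608, -0.0281, 0.197]
tcp_rot: [0.995, -0.097, -0.0, 0.0]
force: [0.0, 0.1, -2.1]
gripper_width: 0.0568
finger_force: 64.9
```

```bash
python3 - <<'E'
from h import *
from scipy.spatial.transform import Rotation as Ro
o=r.get_obs(); print(o["tool_pos"],Ro.from_quat(o["tcp_rot"]).as_matrix().round(3).tolist(),o["force"],o["finger_force"])
a=grab("side","side3.png"); print(proj("side",[.561,-.0265,.12]),proj("side",[*o["tool_pos"][:2],o["tool_pos"][2]-.061]))
cv2.imwrite("pics/side3c.png",cv2.convertScaleAbs(cv2.resize(a[145:245,230:330],None,fx=6,fy=6,interpolation=cv2.INTER_CUBIC),alpha=1.4))
E
```

```text
[ 0.56078609 -0.02810222  0.19701284] [[0.981, -0.193, -0.001], [-0.193, -0.981, 0.0], [-0.001, 0.0, -1.0]] [ 0.01221065  0.08250142 -2.14808928] 64.86859917640686
[275.42759767 196.07259289] [275.51828863 191.69550764]
```

View pics/side3c.png

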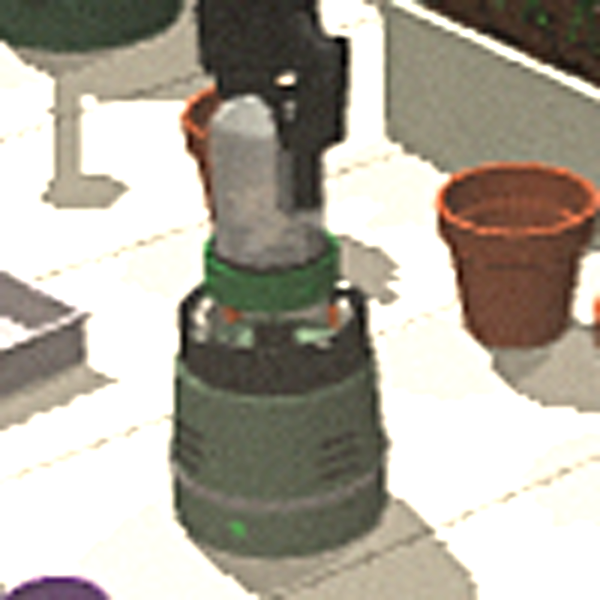

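Side view: the foot centre (crop x≈272) sits over the mill rim centre (≈275), the cup is upright, and the lug turn looks aligned. I'll lower gently and watch the force.

Emit:
step_arm(rows="0 0.001 -0.005 0 0;0 0.001 -0.010 0 0;0 0.001 -0.014 0 0;0 0.001 -0.017 0 0;0 0.001 -0.019 0 0;0 0.001 -0.021 0 0;0 0.001 -0.021 0 0;0 0.001 -0.021 0 0")

```text
time_s: 6.0
tool_pos: [0.5611, -0.0268, 0.1763]
tcp_rot: [0.995, -0.097, 0.0, -0.0]
force: [0.4, 0.2, -2.8]
gripper_width: 0.057
finger_force: 64.9
```

Emit:
step_arm(rows="0 0 -0.001 0 0;0 0 -0.002 0 0;0 0 -0.003 0 0;0 0 -0.004 0 0;0 0 -0.005 0 0;0 0 -0.005 0 0")

```text
time_s: 6.6
tool_pos: [0.5612, -0.0268, 0.1713]
tcp_rot: [0.995, -0.097, 0.0, -0.0]
force: [0.3, 0.3, -3.4]
gripper_width: 0.0572
finger_force: 64.9
```

Emit:
step_arm(rows="0 0 -0.001 0 0;0 0 -0.002 0 0;0 0 -0.003 0 0;0 0 -0.004 0 0;0 0 -0.004 0 0")

```text
time_s: 7.1
tool_pos: [0.5612, -0.0268, 0.1672]
tcp_rot: [0.995, -0.097, 0.0, -0.0]
force: [1.7, 0.3, -2.2]
gripper_width: 0.0568
finger_force: 64.9
```

Emit:
step_arm(rows="0 0 -0.001 0 0;0 0 -0.002 0 0;0 0 -0.003 0 0;0 0 -0.004 0 0;0 0 -0.005 0 0;0 0 -0.005 0 0")

```text
time_s: 7.7
tool_pos: [0.5614, -0.0268, 0.163]
tcp_rot: [0.995, -0.097, 0.0, 0.0]
force: [0.8, 1.3, 3.0]
gripper_width: 0.0567
finger_force: 64.7
```

The plungers are met (about 5 N upward). Press the last few millimetres.

Emit:
step_arm(rows="0 0 -0.001 0 0;0 0 -0.002 0 0;0 0 -0.003 0 0;0 0 -0.004 0 0;0 0 -0.004 0 0;0 0 -0.004 0 0")

```text
time_s: 8.3
tool_pos: [0.5614, -0.0269, 0.1589]
tcp_rot: [0.995, -0.097, 0.001, 0.0]
force: [-1.1, 1.5, 6.1]
gripper_width: 0.0568
finger_force: 65.0
```

Emit:
step_arm(rows="0 0 -0.0005 0 0;0 0 -0.001 0 0;0 0 -0.0015 0 0;0 0 -0.0015 0 0;0 0 -0.0015 0 0")

```text
time_s: 8.8
tool_pos: [0.5615, -0.0269, 0.1588]
tcp_rot: [0.995, -0.097, 0.001, 0.0]
force: [-2.9, 1.2, 12.1]
gripper_width: 0.0573
finger_force: 65.8
```

```bash
python3 - <<'E'
from h import *
o=r.get_obs(); print(o["time_s"],o["tool_pos"],o["force"],o["finger_force"])
a=grab("side","side4.png")
cv2.imwrite("pics/side4c.png",cv2.convertScaleAbs(cv2.resize(a[145:245,230:330],None,fx=6,fy=6,interpolation=cv2.INTER_CUBIC),alpha=1.4))
E
```

```text
8.8 [ 0.56151767 -0.02686259  0.15878777] [-2.87949702  1.18444404 12.07766434] 65.76254725456238
```

View pics/side4c.png

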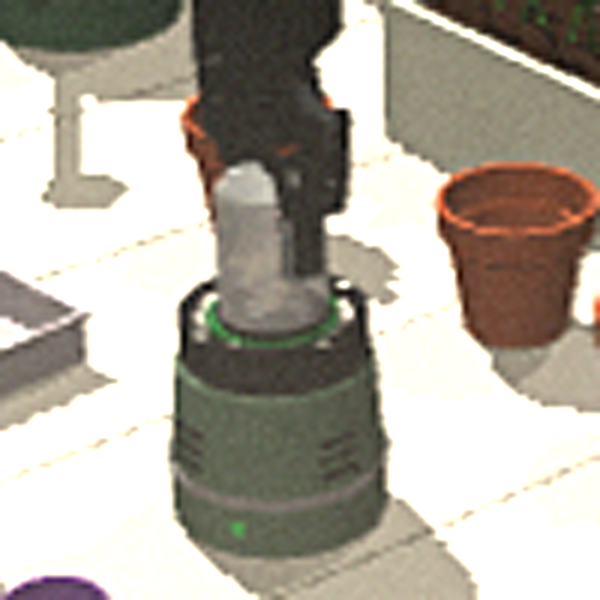

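The foot is sunk level in the collar. The TCP stopped at 0.159 m while the force rose to 12 N, so the cup is fully home on its stop. Hand in.

```bash
python3 -c "
from cell import r
print(r.finish_job())"
```

```text
the job is handed in; nothing more can be done
None
```

I handed the job in with the green cup from the cork mat fully home in the mill, still held and pressed down (about 12 N at the wrist); the blue cup and everything else were left where they stood, and no verdict came back.

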